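Put the turned pieces away by their samples

TASK

Put the four finished pieces of turned and carved wood (ball finial, pyramid-topped square cap, broad flat knob, pointed finial) away in the sorting crate: stand each one upright on the floor of the tray that has the same shape screwed down in it as a sample. Leave the two uncarved blanks, the plain square block and the plain round one, standing where they are on the bench.

Things in the scene. Friction and masses are not known exactly. Their poses are not given: they have to be found in the camera images.
- ball_center (a point): Loose finished piece of pale wood, standing on the bench: a ball on a short round foot: 55 mm high, foot 36 mm across and 10 mm high, ball 44 mm across with its centre 33 mm above the underside; grip it round the ball. This point is the ball's centre, 33 mm above the underside. Its z axis points up, to its top.
- cap_center (a point): Loose finished piece of pale wood, standing on the bench: a square post cap: 44 x 44 mm block, 36 mm high, with a four-sided pyramid on top, 66 mm high in all. This point is on its axis 28 mm above the underside; its x and y axes are square to the block's sides. Its z axis points up, to its top.
- disc_center (a point): Loose finished piece of pale wood, standing on the bench: a broad flat-topped round drawer knob: cap 58 mm across whose straight edge runs from 18 to 34 mm above the underside, a small raised button (22 mm across, to 42 mm) in the middle of its top, on a 34 mm stem with a 40 mm foot; grip it across the cap's edge. This point is on its axis 27 mm above the underside. Its z axis points up, to its top.
- spire_center (a point): Loose finished piece of pale wood, standing on the bench: a slim round finial: straight barrel 32 mm across and 54 mm high, topped by a cone to a point at 84 mm. This point is on its axis 40 mm above the underside. Its z axis points up, to its top.
- blank_square_center (a point): Look-alike, to be left alone: a plain uncarved square block of the same wood, 44 x 44 mm, flat top, 56 mm high, standing on the bench. This point is its centre, 28 mm above the underside; z up.
- blank_round_center (a point): Look-alike, to be left alone: a plain uncarved round blank of the same wood, 42 mm across, flat top, 56 mm high, standing on the bench. This point is its centre, 28 mm above the underside; z up.
- tray_ball: Tray for the ball finial, with a copy of it screwed down as a sample: one of four fixed grey metal trays side by side, 82 mm apart, in one crate (rim 28 mm above the bench). 178 mm long (x), 80 wide (y), 22 high, walls 3 mm. Origin: centre of its underside, 6 mm above the bench; inner floor 3 mm higher. Sample's axis at x = +52 mm; middle of the free half at x = -43, y = 0.
- tray_cap: Tray for the pyramid-topped square cap, with a copy of it screwed down as a sample: one of four fixed grey metal trays side by side, 82 mm apart, in one crate (rim 28 mm above the bench). 178 mm long (x), 80 wide (y), 22 high, walls 3 mm. Origin: centre of its underside, 6 mm above the bench; inner floor 3 mm higher. Sample's axis at x = +52 mm; middle of the free half at x = -43, y = 0.
- tray_disc: Tray for the broad flat knob, with a copy of it screwed down as a sample: one of four fixed grey metal trays side by side, 82 mm apart, in one crate (rim 28 mm above the bench). 178 mm long (x), 80 wide (y), 22 high, walls 3 mm. Origin: centre of its underside, 6 mm above the bench; inner floor 3 mm higher. Sample's axis at x = +52 mm; middle of the free half at x = -43, y = 0.
- tray_spire: Tray for the pointed finial, with a copy of it screwed down as a sample: one of four fixed grey metal trays side by side, 82 mm apart, in one crate (rim 28 mm above the bench). 178 mm long (x), 80 wide (y), 22 high, walls 3 mm. Origin: centre of its underside, 6 mm above the bench; inner floor 3 mm higher. Sample's axis at x = +52 mm; middle of the free half at x = -43, y = 0.
Mind the look-alikes: they are no part of the job. Leave any blue or purple look-alike of the part that bears disc_center alone.

How it is judged (in metres and radians):
At the end, for the whole second after the job is handed in: Each of the four pieces stands upright (within 0.15 rad) on the floor of the tray with its own sample (its point inside the tray's walls and within 6 mm of its standing height), at rest and released; both blanks stand upright within 20 mm of where they began (x of ball_center in the frame of tray_ball between -0.086 and 0.086 m and y of ball_center in the frame of tray_ball between -0.037 and 0.037 m and z of ball_center in the frame of tray_ball between 0.03 and 0.042 m and angle between each of ball_center, cap_center, disc_center, spire_center, blank_square_center, blank_round_center's own z axis and vertical below 0.15 rad and linear speed of each of ball, cap, disc, spire below 0.02 m/s and x of cap_center in the frame of tray_cap between -0.086 and 0.086 m and y of cap_center in the frame of tray_cap between -0.037 and 0.037 m and z of cap_center in the frame of tray_cap between 0.025 and 0.037 m and x of disc_center in the frame of tray_disc between -0.086 and 0.086 m and y of disc_center in the frame of tray_disc between -0.037 and 0.037 m and z of disc_center in the frame of tray_disc between 0.024 and 0.036 m and x of spire_center in the frame of tray_spire between -0.086 and 0.086 m and y of spire_center in the frame of tray_spire between -0.037 and 0.037 m and z of spire_center in the frame of tray_spire between 0.037 and 0.049 m and distance of each of blank_square_center, blank_round_center from where it was at the start of the episode below 0.02 m); the robot touches nothing.
It fails at once if the square blank is pushed or carried off (more than 30 mm) (distance of blank_square_center from where it was at the start of the episode above 0.03 m).
It fails at once if the round blank is pushed or carried off (more than 30 mm) (distance of blank_round_center from where it was at the start of the episode above 0.03 m).
It also fails if it takes over 102 s, if anything falls off the work surface, if the arm or the gripper's body presses on something with over 40 N, if the wrist force passes 120 N, or if a joint passes its speed limit or range.

ROBOT

A 6-joint arm with a two-finger parallel gripper is mounted at the origin on the work surface. World frame = base frame: x ahead of the robot, y to its left, z up, the work surface at z = 0. Lengths are in mm, angles in rad, forces in N, time in s.
With the tool pointing down it reaches from about 350 to 975 mm from the base axis. Payload 7.1 kg.
Tool frame: the origin (TCP) lies midway between the tips of the shut fingers; the grasp point (between the pads) lies 19 mm behind it (ctrl.grasp_offset is the distance from the TCP to the grasp point, in mm); z points along the fingers, y is the line along which they close (so a half turn about z gives the same grasp; the last joint's range is limited). The gripper opens to 88 mm and grips with 3 to 60 N. Pads are 20 mm wide; open, the fingers measure 115 mm over their backs; the gripper's body (75 mm by 178 mm) begins 61 mm behind the grasp point.
Start: joints at [-1.206, 0.423, 1.63, -0, 1.089, -0.019], TCP at [234.045, -579.506, 222.675] pointing down, gripper open.
Joint ranges: [-3, 3], [-0.9, 2.11], [0.09, 2.58], [-1.31, 4.45], [0.11, 2.69], [-2.54, 2.54]. Speed limits (rad/s): [2.39, 2.39, 3.01, 3.14, 3.14, 3.14].

INTERFACE

Orientations are given as a rotation vector (axis times angle).
In Python, from workcell import sensors, viewer, ctrl gives the robot as it stands. The module is installed in compiled form; this text tells all that it offers.
- The arm moves only by the shell command python3 -m handwheel 'ROWS'. ROWS is JSON, a list of rows, each a list of 7 numbers: the shift along the tool's x, y, z in mm, then the turn, a rotation vector about the tool's x, y, z in rad, then the closure, from 0 (fully open) to 1 (shut). In form: [[x, y, z, rx, ry, rz, jaw], ...]. A call has 1 to 10 rows; each row shifts and turns the commanded pose from where the row before left it, along the tool's axes as they then stand; what a row does not reach is not made up. A row lasts 1/8 s, in which the tool goes at most 62.5 mm and 10.7 degrees, less where a joint would pass 70% of its speed; a pose out of reach is approached as far as the arm can. A call is refused whole if a number of a shift passes 62.5 or a number of a turn 0.188, either way. A call with a gripper value outside its range is refused whole. The fingers move at their own pace and stop on an object; the grip force is fixed at half the most. Time passes only in rows, so rows that do not move let the fingers close. It gives the time, the measured TCP pose, the force, the opening and the grip force at its end, in the units of the state.
- sensors.get_obs(): the state, without advancing time (a new reading comes with each control period).
- viewer.get_image(name): name is "scene" or "top" or "wrist"; returns a dict with "frame" (400x640x3 uint8, blue, green, red), "fov_y" (degrees; the focal length in pixels is half the picture's height over the tangent of half this angle, whatever the lens; pixels are square), "cx", "cy" (the principal point, pixels), "distortion" ([k1, k2, p1, p2, k3] as OpenCV has them; the pictures are not rectified), "R" (3x3) and "t" (3): a world point X has camera coordinates R X + t. Camera axes: x right, y down, z forward; pixel columns grow to the right and rows downward; lengths in mm; the calibration is good to about 2 mm. A picture is of the moment at which its call begins. There is no depth.
- ctrl.close_job(): hands the job in; it is judged then, once.
The state is a dict: "t": time; "qpos": joint angles; "qvel": joint speeds; "joint_torque": joint torques, N m; "ee_pos": TCP position; "orientation": TCP orientation; "ft_force": force on the tool from outside, world axes, zero at the start; "moment": the same for the moment, N m; "width": finger opening in mm; "grasp_force": force on a finger pad.
Only numpy, scipy, OpenCV 4.12 (cv2) and the standard library are available. Lean on these libraries where they do the work, as an engineer would, in place of code of your own. Each camera call takes 0.05 s, during which the arm holds its last target. There are 200 camera calls.

## Working session

There is one attempt and no reset: what is moved stays moved. The work goes in short steps, Python scripts to look and compute and a shell command to move; the robot and the scene stay as the last step left them, time stands still between calls to the robot, and variables do not carry over. Pictures are saved under pics/ and viewed, at most 14 in all, crops included, and the job is handed in when it is done.

```bash
mkdir -p pics
python3 - <<'E'
from workcell import sensors, viewer, ctrl
import cv2,pickle
d={}
for n in("top","scene"):
    d[n]=viewer.get_image(n); cv2.imwrite(f"pics/{n}0.png",d[n]["frame"])
    print(n,{k:v for k,v in d[n].items() if k!="frame"})
pickle.dump(d,open("im0.pkl","wb"))
print(sensors.get_obs(),ctrl.grasp_offset)
E
```

```text
top {'fov_y': 53.80118428021794, 'cx': 320.77624736878414, 'cy': 199.75523525013418, 'distortion': array([-0.02412429,  0.        ,  0.        ,  0.        ,  0.        ]), 'R': array([[ 0.00953292, -0.99995396, -0.00110047],
       [-0.99320128, -0.00934085, -0.11603434],
       [ 0.11601871,  0.00219913, -0.99324459]]), 't': array([-56.67906602, 537.01793163, 840.29301829])}
scene {'fov_y': 46.93915608135631, 'cx': 317.4999920194992, 'cy': 198.18901946595813, 'distortion': array([0.02275854, 0.        , 0.        , 0.        , 0.        ]), 'R': array([[ 0.50235245,  0.86456067,  0.01329879],
       [ 0.65762322, -0.37203514, -0.6550737 ],
       [-0.56140334,  0.33782347, -0.75544794]]), 't': array([-237.47599266, -315.42880374, 1531.69111436])}
{'t': 0.1, 'qpos': array([-1.20599809e+00,  4.23719063e-01,  1.63063905e+00, -2.22046431e-05,
        1.08859150e+00, -1.89778799e-02]), 'qvel': array([ 0.00036158, -0.00034915, -0.00227153,  0.00233331,  0.0010025 ,
        0.00050346]), 'joint_torque': array([ 6.42833802e-04, -5.45617318e+01, -2.74325645e+01,  6.45607291e-02,
        1.87977607e-02, -4.55013401e-05]), 'ee_pos': array([ 233.86249246, -579.04183716,  221.99774002]), 'orientation': array([-3.08261959e+00, -5.98903033e-01,  3.96986967e-04]), 'ft_force': array([0.52166703, 0.49541046, 0.07340524]), 'moment': array([ 0.00323215, -0.03531675,  0.02201049]), 'grasp_force': 0.0, 'width': 87.78017475029928} 18.700000000000003
```

View pics/top0.png

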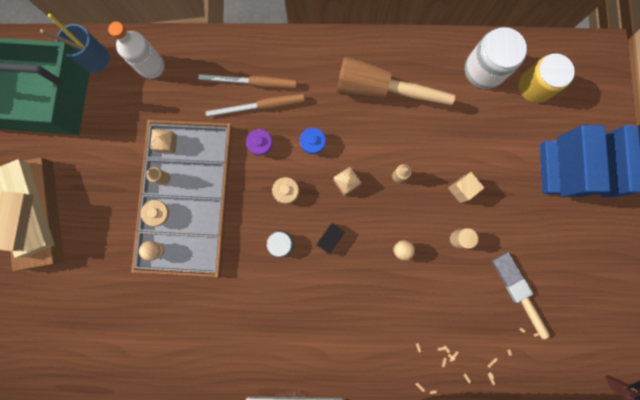

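View pics/scene0.png

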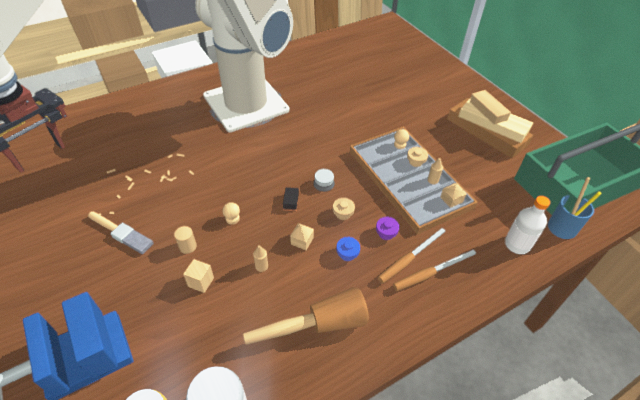

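The top view shows these loose pieces: disc (285,190), cap (347,181), spire (402,173), ball (404,250).
- **Possible mix-ups:** square blank (466,187), round blank (465,238), purple knob (259,142), blue knob (312,141), jar (279,244), and the samples in the crate (162,140), (153,174), (154,213), (150,250).
- **Choice:** the four pale pieces standing outside the crate that have carved tops. I'll check this in one close crop.

```bash
cat > h.py <<'E'
import numpy as np, cv2
from scipy.spatial.transform import Rotation as Ro
def K(c):
    f=200/np.tan(np.radians(c["fov_y"]/2)); return np.array([[f,0,c["cx"]],[0,f,c["cy"]],[0,0,1]])
def ray(c,p):
    q=cv2.undistortPoints(np.array([[p]],float),K(c),c["distortion"])[0,0]
    return -c["R"].T@c["t"], c["R"].T@np.array([q[0],q[1],1])
def onz(c,p,z):
    o,d=ray(c,p); return o+d*(z-o[2])/d[2]
def tri(c1,p1,c2,p2):
    (a,u),(b,v)=ray(c1,p1),ray(c2,p2)
    s=np.linalg.lstsq(np.c_[u,-v],b-a,rcond=None)[0]; A,B=a+u*s[0],b+v*s[1]
    return (A+B)/2,np.linalg.norm(A-B)
def proj(c,X):
    return cv2.projectPoints(np.array(X,float).reshape(-1,3),cv2.Rodrigues(c["R"])[0],c["t"],K(c),c["distortion"])[0][:,0]
E
python3 - <<'E'
import pickle
from h import *
d=pickle.load(open("im0.pkl","rb"))
for n,box in(("top",(120,110,500,290)),("scene",(160,110,490,310))):
    f=d[n]["frame"]; hsv=cv2.cvtColor(f,cv2.COLOR_BGR2HSV)
    m=cv2.inRange(hsv,(9,40,135),(25,170,255))
    k,l,s,c=cv2.connectedComponentsWithStats(m)
    for i in range(1,k):
        x,y=c[i]
        if s[i,4]>60 and box[0]<x<box[2] and box[1]<y<box[3]: print(n,c[i].round(1),s[i])
f=d["top"]["frame"]
cv2.imwrite("pics/c1.png",cv2.resize(f[115:280,125:225],None,fx=3.6,fy=3.6,interpolation=cv2.INTER_CUBIC))
a=cv2.resize(f[150:265,260:485],None,fx=3.5,fy=3.5,interpolation=cv2.INTER_CUBIC);cv2.imwrite("pics/c2.png",a)
E
```

```text
top [166.6 200.6] [  97  119  134  159 2271]
top [160.  139.2] [150 129  22  21 409]
top [370.5 149.3] [343 145  72  10 425]
top [266.3 161.7] [247 160  38   4  78]
top [311.2 161.9] [298 160  27   6  80]
top [400.8 172. ] [391 163  20  19 269]
top [152.3 174.5] [146 167  15  16 113]
top [345.5 179.8] [333 166  27  30 470]
top [465.6 187.1] [447 171  37  32 676]
top [284.5 189.6] [271 176  28  28 597]
top [463.6 237.8] [449 227  30  22 520]
top [147.7 250.5] [138 241  20  20 306]
top [402.9 249.8] [392 240  22  21 354]
top [268.1 275. ] [252 274  34   3  63]
top [320.4 281.1] [294 280  56   3 127]
scene [295.9 224.9] [     0      0    640    400 116909]
```

View pics/c2.png

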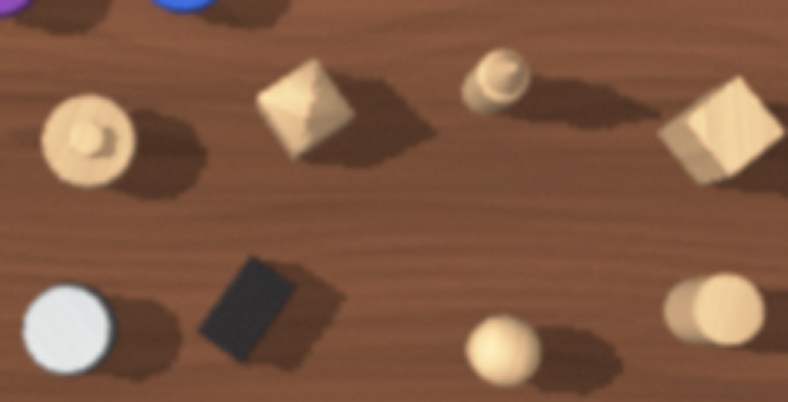

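View pics/c1.png

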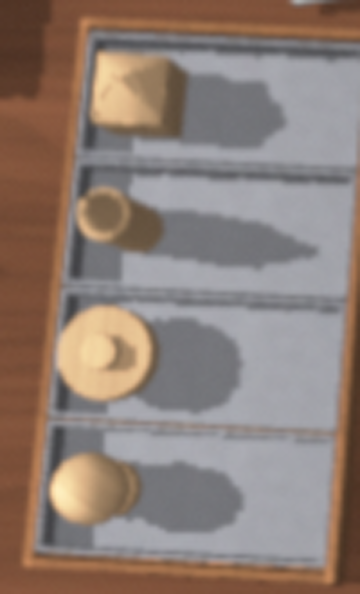

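Crop check: the disc circle is centred at crop (88,140), the cap apex at (303,100), the spire barrel top at (503,77) and the ball at (503,350). All four are carved pieces, and the flat-topped blanks are on the right. In the crate crop, top to bottom, the samples are cap, spire, disc and ball.

Run:
```python
import pickle,json
from h import *
from workcell import sensors
d=pickle.load(open("im0.pkl","rb"));T=d["top"];S=d["scene"]
g=lambda x,y,o=(260,150),s=3.5:((x+.5)/s-.5+o[0],(y+.5)/s-.5+o[1])
s_=lambda x,y:g(x,y,(125,115),3.6)
P={}
P["disc"]=onz(T,g(88,140),34);P["ball"]=onz(T,g(503,350),33);P["spire"]=onz(T,g(503,77),54)
cc=np.array([onz(T,g(*p),36)for p in((318,60),(257,103),(295,158),(354,112))]);P["cap"]=cc.mean(0)
print("cap sides",[np.linalg.norm(cc[i]-cc[i-1]).round(1)for i in range(4)],[np.degrees(np.arctan2(*(cc[i]-cc[i-1])[1::-1])).round(1)for i in range(4)],"apex",onz(T,g(303,100),66).round(1),"tip",onz(T,g(516,74),84).round(1))
P["bsq"]=onz(T,g(736,125),56);P["brd"]=onz(T,g(728,309),56)
kc=np.array([onz(T,s_(*p),45)for p in((95,52),(170,58),(167,135),(93,130))])
P["Scap"]=kc.mean(0);P["Sspire"]=onz(T,s_(104,215),63);P["Sdisc"]=onz(T,s_(106,352),43);P["Sball"]=onz(T,s_(88,488),42)
for k,v in P.items():print(k,v.round(1),"r",np.hypot(*v[:2]).round())
N=["Sball","Sdisc","Sspire","Scap"]
A=np.array([P[n][:2]for n in N]);i=np.arange(4)
fit=np.polyfit(i,A,1);print("pitch",np.linalg.norm(fit[0]),"dir deg",np.degrees(np.arctan2(*fit[0][::-1])),"res",(np.outer(i,fit[0])+fit[1]-A).round(1).tolist())
# crate outer corners (rim z=28)
for p in((86,20),(28,565),(335,580)):print("crate corner",onz(T,s_(*p),28).round(1))
u=fit[0]/np.linalg.norm(fit[0]);
for tx in(np.array([-u[1],u[0]]),):
    print("tray x",tx)
    m=fit[1]+1.5*fit[0]
    for j,n in enumerate(N):
        c=m+(j-1.5)*82*u-52*tx; P["T"+n[1:]]=np.r_[c,6]; print("tray",n,c.round(1),"free",(c-43*tx).round(1))
im=S["frame"].copy();im=cv2.resize(im[110:310,160:490],None,fx=2.4,fy=2.4,interpolation=cv2.INTER_CUBIC)
for k,v in P.items():
    p=(proj(S,v)[0]-[160,110]+.5)*2.4-.5;cv2.circle(im,tuple(int(q)for q in p),2,(0,0,255),-1)
cv2.imwrite("pics/c3.png",im)
json.dump({k:v.tolist()for k,v in P.items()},open("P.json","w"))
```

```text
cap sides [np.float64(40.2), np.float64(47.6), np.float64(42.4), np.float64(47.6)] [np.float64(34.4), np.float64(126.0), np.float64(-145.3), np.float64(-51.4)] apex [ 580.3 -105.6   66. ] tip [ 594.2 -232.    84. ]
disc [559.   28.2  34. ] r 560.0
ball [ 429.7 -232.4   33. ] r 489.0
spire [ 598.1 -230.5   54. ] r 641.0
cap [ 580.3 -109.4   36. ] r 591.0
bsq [ 569. -374.   56.] r 681.0
brd [ 455.7 -365.3   56. ] r 584.0
Scap [665.  305.1  45. ] r 732.0
Sspire [585.6 309.5  63. ] r 662.0
Sdisc [504.9 312.   43. ] r 594.0
Sball [422.9 318.7  42. ] r 530.0
pitch 80.80947944864235 dir deg -3.073176425951575 res [[0.6, -0.9], [-0.6, 1.5], [-0.6, -0.4], [0.6, -0.2]]
crate corner [717.4 344.1  28. ]
crate corner [375.8 358.9  28. ]
crate corner [369.3 171.1  28. ]
tray x [0.05361133 0.99856188]
tray Sball [419. 266.] free [416.7 223. ]
tray Sdisc [500.9 261.6] free [498.6 218.7]
tray Sspire [582.8 257.2] free [580.5 214.3]
tray Scap [664.6 252.8] free [662.3 209.9]
```

View pics/c3.png

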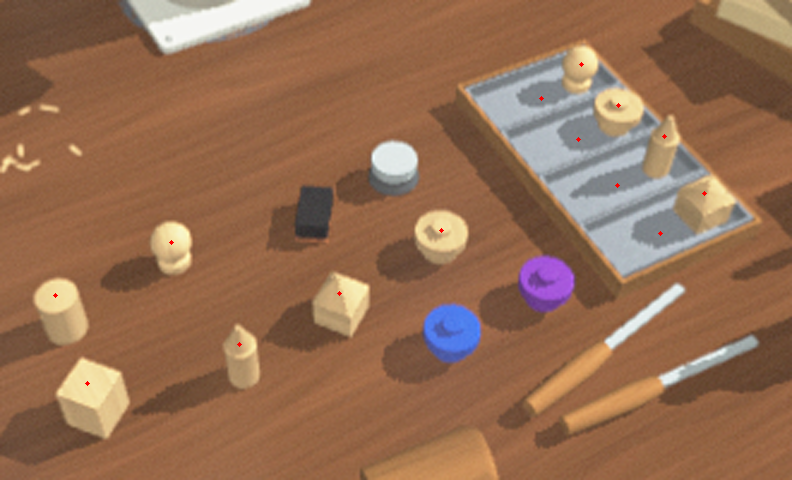

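The red dots projected into the scene view land on the pieces and samples, so the positions hold. Next I align the tool with the crate and go above the ball.

```bash
cat > go.py <<'E'
import sys
from h import *
from workcell import sensors
# usage: go.py x y tcpz yawdeg -> remaining shift in tool axes and turn about tool z
def rem(x,y,z,yaw):
    o=sensors.get_obs(); R=Ro.from_rotvec(o["orientation"]).as_matrix()
    a=np.degrees(np.arctan2(R[1,0],R[0,0])); 
    print("t",round(o["t"],2),"pos",o["ee_pos"].round(1),"yaw",a.round(2),"tilt",np.degrees(np.arccos(-R[2,2])).round(2),"w",round(o["width"],1),"gf",round(o["grasp_force"],1),"F",o["ft_force"].round(1))
    b=np.radians(yaw);X=np.array([[np.cos(b),np.sin(b),0],[np.sin(b),-np.cos(b),0],[0,0,-1]])
    print("tool shift (at target yaw)",(X.T@(np.array([x,y,z])-o["ee_pos"])).round(1),"rz",-np.radians(yaw-a).round(4))
rem(*map(float,sys.argv[1:]))
E
python3 -m handwheel '[[0,0,0,0,0,0.146,0],[0,0,0,0,0,0.146,0],[0,0,0,0,0,0.146,0],[20,-40,0,0,0,0,0],[20,-40,0,0,0,0,0],[20,-40,0,0,0,0,0],[20,-40,0,0,0,0,0],[20,-40,0,0,0,0,0],[20,-40,0,0,0,0,0],[20,-40,0,0,0,0,0]]'
python3 -m handwheel '[[18,-38,0,0,0,0,0],[18,-38,0,0,0,0,0],[0,0,40,0,0,0,0],[0,0,40,0,0,0,0],[0,0,0,0,0,0,0]]'
python3 go.py 429.7 -232.4 14 -3.07
```

```text
t: 1.35
ee_pos: [389.4, -306.1, 222.5]
orientation: [-3.14, 0.085, 0.0]
ft_force: [-0.0, 0.1, 0.5]
width: 87.8
grasp_force: 0.0
t: 1.98
ee_pos: [427.0, -232.2, 140.4]
orientation: [-3.137, 0.085, 0.009]
ft_force: [-0.2, -0.3, -0.1]
width: 87.9
grasp_force: 0.0
t 1.98 pos [ 427.  -232.2  140.4] yaw -3.09 tilt 0.37 w 87.9 gf 0.0 F [-0.2 -0.3 -0.1]
tool shift (at target yaw) [2.700e+00 1.000e-01 1.264e+02] rz -0.0003
```

```bash
python3 -m handwheel '[[3,0,30,0,0,0,0],[0,0,30,0,0,0,0],[0,0,30,0,0,0,0],[0,0,22,0,0,0,0],[0,0,14,0,0,0,0],[0,0,0,0,0,0,0],[0,0,0,0,0,0,0.6],[0,0,0,0,0,0,1],[0,0,0,0,0,0,1],[0,0,0,0,0,0,1]]'
python3 -m handwheel '[[0,0,0,0,0,0,1],[0,0,0,0,0,0,1],[0,0,-30,0,0,0,1],[0,0,-40,0,0,0,1],[0,0,-40,0,0,0,1],[0,0,-20,0,0,0,1],[0,0,0,0,0,0,1]]'
python3 go.py 416.7 223 23 -3.07
```

```text
t: 3.22
ee_pos: [432.2, -233.8, 17.0]
orientation: [3.14, -0.085, 0.001]
ft_force: [0.1, -0.8, 0.5]
width: 51.2
grasp_force: 0.0
t: 4.1
ee_pos: [432.9, -234.2, 148.0]
orientation: [3.139, -0.085, 0.005]
ft_force: [0.6, 0.5, 0.3]
width: 41.8
grasp_force: 30.0
t 4.1 pos [ 432.9 -234.2  148. ] yaw -3.1 tilt 0.19 w 41.8 gf 30.0 F [0.6 0.5 0.3]
tool shift (at target yaw) [ -40.7 -455.7  125. ] rz -0.0006
```

```bash
python3 -m handwheel '[[-4,-46,0,0,0,0,1],[-4,-46,0,0,0,0,1],[-4,-46,0,0,0,0,1],[-4,-46,0,0,0,0,1],[-4,-46,0,0,0,0,1],[-4,-46,0,0,0,0,1],[-4,-45,0,0,0,0,1],[-4,-45,0,0,0,0,1],[-3,-45,0,0,0,0,1],[-3,-45,0,0,0,0,1]]'
python3 -m handwheel '[[0,0,40,0,0,0,1],[0,0,0,0,0,0,1],[0,0,0,0,0,0,1]]'
python3 go.py 418.7 223 27 -3.07
python3 - <<'E'
from workcell import viewer
import cv2,numpy as np
a=[viewer.get_image(n)["frame"]for n in("wrist","top")]
cv2.imwrite("pics/w1.png",np.vstack([cv2.resize(a[0],(480,300)),cv2.resize(a[1][100:300,100:420],(480,300))]))
E
```

```text
t: 5.35
ee_pos: [417.8, 224.8, 145.2]
orientation: [3.139, -0.085, -0.003]
ft_force: [0.5, -0.4, 0.4]
width: 41.9
grasp_force: 30.0
t: 5.72
ee_pos: [418.5, 223.1, 106.5]
orientation: [3.14, -0.086, -0.002]
ft_force: [-0.4, -0.4, -0.0]
width: 41.6
grasp_force: 30.0
t 5.72 pos [418.5 223.1 106.5] yaw -3.14 tilt 0.1 w 41.6 gf 30.0 F [-0.4 -0.4 -0. ]
tool shift (at target yaw) [ 0.2  0.1 79.5] rz -0.0012
```

View pics/w1.png

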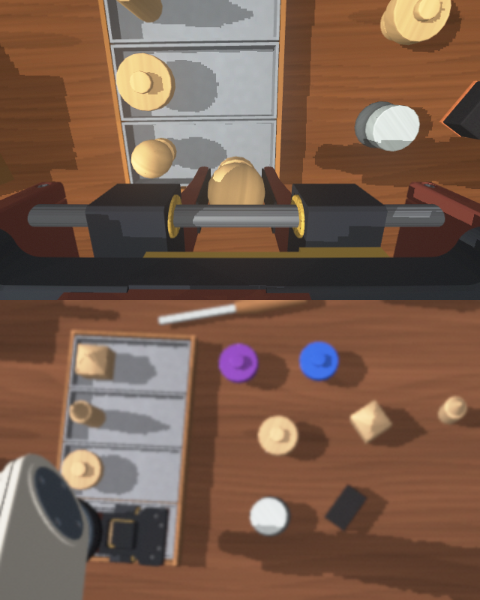

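The ball hangs upright between the fingers at wrist-view (236,190), over the ball tray. Lowering it now.

```bash
python3 -m handwheel '[[0,0,30,0,0,0,1],[0,0,30,0,0,0,1],[0,0,12,0,0,0,1],[0,0,4,0,0,0,1],[0,0,2,0,0,0,1],[0,0,1,0,0,0,1],[0,0,0,0,0,0,1]]'
python3 go.py 418.7 223 27 -3.07
```

```text
t: 6.7
ee_pos: [419.1, 223.8, 28.1]
orientation: [-3.14, 0.085, -0.001]
ft_force: [1.0, -0.2, -1.0]
width: 41.9
grasp_force: 30.0
t 6.7 pos [419.1 223.8  28.1] yaw -3.1 tilt 0.05 w 41.9 gf 30.0 F [ 1.  -0.2 -1. ]
tool shift (at target yaw) [-0.4  0.9  1.1] rz -0.0006
```

```bash
python3 -m handwheel '[[0,0,1,0,0,0,1],[0,0,0.7,0,0,0,1],[0,0,0,0,0,0,1]]'
python3 -m handwheel '[[0,0,0,0,0,0,0.45],[0,0,0,0,0,0,0.38],[0,0,0,0,0,0,0.38],[0,0,-20,0,0,0,0.38],[0,0,-30,0,0,0,0.38],[0,0,-50,0,0,0,0],[0,0,-20,0,0,0,0],[0,0,0,0,0,0,0],[0,0,0,0,0,0,0]]'
python3 go.py 559 28.2 8 -3.07
```

```text
t: 7.08
ee_pos: [418.8, 223.7, 25.9]
orientation: [3.14, -0.085, -0.0]
ft_force: [0.3, 0.3, 0.1]
width: 41.6
grasp_force: 30.0
t: 8.2
ee_pos: [418.3, 223.4, 145.2]
orientation: [3.14, -0.085, -0.002]
ft_force: [0.5, 0.2, -0.1]
width: 87.2
grasp_force: 0.0
t 8.2 pos [418.3 223.4 145.2] yaw -3.11 tilt 0.07 w 87.2 gf 0.0 F [ 0.5  0.2 -0.1]
tool shift (at target yaw) [151.  187.3 137.2] rz -0.0007
```

```bash
python3 -m handwheel '[[30,37,0,0,0,0,0],[30,37,0,0,0,0,0],[30,37,0,0,0,0,0],[30,38,0,0,0,0,0],[31,38,30,0,0,0,0],[0,0,30,0,0,0,0],[0,0,0,0,0,0,0],[0,0,0,0,0,0,0]]'
python3 go.py 559 28.2 8 -3.07
python3 - <<'E'
from workcell import viewer
import cv2,numpy as np
a=[viewer.get_image(n)["frame"]for n in("wrist","scene")]
cv2.imwrite("pics/w2.png",np.vstack([cv2.resize(a[0],(480,300)),cv2.resize(a[1][110:310,170:490],(480,300))]))
E
```

```text
t: 9.2
ee_pos: [559.0, 29.1, 85.7]
orientation: [3.14, -0.084, -0.002]
ft_force: [-0.3, -0.1, -0.6]
width: 87.7
grasp_force: 0.0
t 9.2 pos [559.   29.1  85.7] yaw -3.08 tilt 0.08 w 87.7 gf 0.0 F [-0.3 -0.1 -0.6]
tool shift (at target yaw) [ 0.   0.9 77.7] rz -0.0001
```

View pics/w2.png

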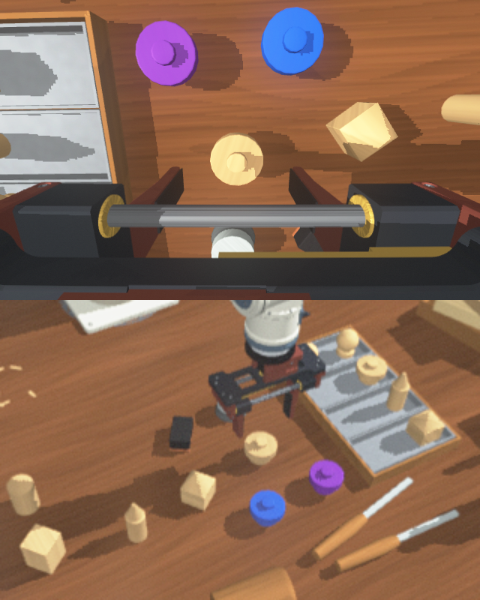

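The disc, at wrist-view (236,160), is centred between the fingers and clear of the coloured look-alikes. Going down.

```bash
python3 -m handwheel '[[0,1,30,0,0,0,0],[0,0,25,0,0,0,0],[0,0,15,0,0,0,0],[0,0,7,0,0,0,0],[0,0,0,0,0,0,0],[0,0,0,0,0,0,0.5],[0,0,0,0,0,0,1],[0,0,0,0,0,0,1],[0,0,0,0,0,0,1],[0,0,0,0,0,0,1]]'
python3 go.py 498.2 211.7 18 -3.07
python3 -m handwheel '[[0,0,-30,0,0,0,1],[0,0,-40,0,0,0,1],[0,0,-40,0,0,0,1],[0,0,-20,0,0,0,1],[0,0,0,0,0,0,1],[0,0,0,0,0,0,1]]'
python3 go.py 498.2 211.7 18 -3.07
```

```text
t: 10.55
ee_pos: [559.6, 27.7, 9.3]
orientation: [3.14, -0.085, 0.001]
ft_force: [-0.8, 0.3, 4.0]
width: 57.8
grasp_force: 30.0
t 10.55 pos [559.6  27.7   9.3] yaw -3.11 tilt 0.02 w 57.8 gf 30.0 F [-0.8  0.3  4. ]
tool shift (at target yaw) [ -71.2 -180.4   -8.7] rz -0.0006
t: 11.3
ee_pos: [558.7, 27.7, 137.9]
orientation: [3.14, -0.085, -0.002]
ft_force: [0.3, -0.3, -1.0]
width: 57.4
grasp_force: 30.0
t 11.3 pos [558.7  27.7 137.9] yaw -3.1 tilt 0.09 w 57.4 gf 30.0 F [ 0.3 -0.3 -1. ]
tool shift (at target yaw) [ -70.2 -180.5  119.9] rz -0.0006
```

```bash
python3 -m handwheel '[[-12,-33,0,0,0,0,1],[-12,-33,0,0,0,0,1],[-12,-32,0,0,0,0,1],[-12,-32,0,0,0,0,1],[-11,-32,0,0,0,0,1],[-11,-32,30,0,0,0,1],[0,0,30,0,0,0,1],[0,0,0,0,0,0,1],[0,0,0,0,0,0,1]]'
python3 go.py 499 225.7 18.3 -3.07
```

```text
t: 12.42
ee_pos: [500.0, 225.0, 78.9]
orientation: [3.14, -0.086, -0.001]
ft_force: [0.1, -0.3, 0.4]
width: 57.1
grasp_force: 30.0
t 12.43 pos [500.  225.   78.9] yaw -3.13 tilt 0.05 w 57.1 gf 30.0 F [ 0.1 -0.3  0.4]
tool shift (at target yaw) [-1.1 -0.7 60.6] rz -0.001
```

```bash
python3 -m handwheel '[[-1,-1,28,0,0,0,1],[0,0,20,0,0,0,1],[0,0,7,0,0,0,1],[0,0,3,0,0,0,1],[0,0,2,0,0,0,1],[0,0,0,0,0,0,1],[0,0,0,0,0,0,1]]'
python3 go.py 499 225.7 18.3 -3.07
```

```text
t: 13.3
ee_pos: [499.3, 226.4, 19.4]
orientation: [-3.14, 0.085, -0.001]
ft_force: [0.3, 0.8, -1.0]
width: 57.2
grasp_force: 30.0
t 13.3 pos [499.3 226.4  19.4] yaw -3.1 tilt 0.04 w 57.2 gf 30.0 F [ 0.3  0.8 -1. ]
tool shift (at target yaw) [-0.3  0.8  1.1] rz -0.0006
```

```bash
python3 -m handwheel '[[0,0,1,0,0,0,1],[0,0,0,0,0,0,1],[0,0,0,0,0,0,0.27],[0,0,0,0,0,0,0.25],[0,0,0,0,0,0,0.25],[0,0,-15,0,0,0,0.25],[0,0,-30,0,0,0,0.25],[0,0,-40,0,0,0,0],[0,0,-40,0,0,0,0],[0,0,0,0,0,0,0]]'
python3 -m handwheel '[[14,55,0,0,0,0,0],[14,55,0,0,0,0,0],[14,55,0,0,0,0,0],[14,55,0,0,0,0,0],[14,55,0,0,0,0,0],[14,55,0,0,0,0,0],[0,0,0,0,0,-0.168,0],[0,0,0,0,0,-0.168,0],[0,0,0,0,0,-0.168,0],[0,0,0,0,0,-0.168,0]]'
python3 -m handwheel '[[0,0,30,0,0,0,0],[0,0,0,0,0,0,0],[0,0,0,0,0,0,0]]'
python3 go.py 580.3 -108 9 35.4
python3 - <<'E'
from workcell import viewer
import cv2,numpy as np
a=[viewer.get_image(n)["frame"]for n in("wrist","scene","top")]
cv2.imwrite("pics/w3.png",np.vstack([np.hstack([cv2.resize(a[0],(400,250)),cv2.resize(a[1][110:310,170:490],(400,250))]),cv2.resize(a[2][110:290,120:440],(800,450))[:350]]))
E
```

```text
t: 14.55
ee_pos: [501.2, 227.2, 146.9]
orientation: [-3.137, 0.085, -0.01]
ft_force: [0.1, -0.4, -0.5]
width: 87.3
grasp_force: 0.0
t: 15.8
ee_pos: [564.3, -107.7, 142.2]
orientation: [-2.99, -0.963, 0.002]
ft_force: [0.8, -0.6, -0.0]
width: 87.8
grasp_force: 0.0
t: 16.18
ee_pos: [565.0, -107.7, 113.1]
orientation: [-2.993, -0.955, 0.001]
ft_force: [0.5, 0.3, 0.1]
width: 87.6
grasp_force: 0.0
t 16.18 pos [ 565.  -107.7  113.1] yaw 35.39 tilt 0.03 w 87.6 gf 0.0 F [0.5 0.3 0.1]
tool shift (at target yaw) [ 12.3   9.1 104.1] rz -0.0002
```

View pics/w3.png

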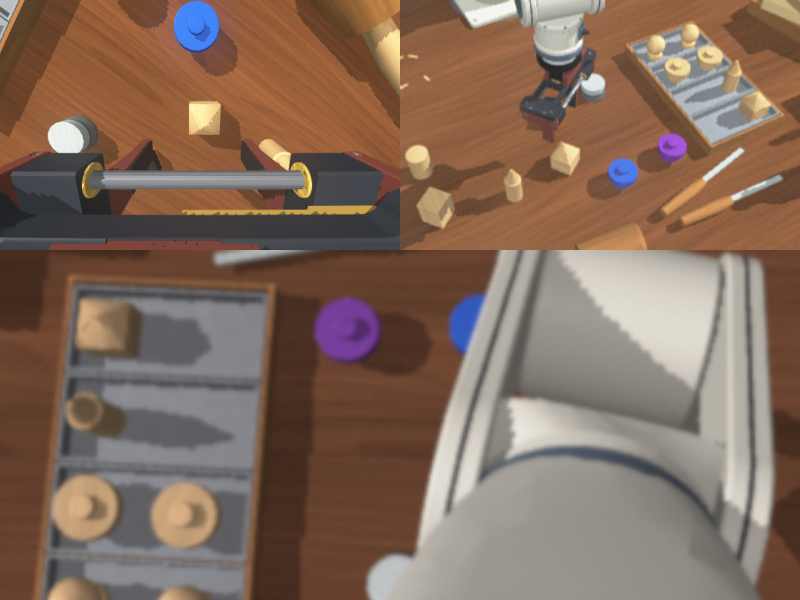

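The ball and disc stand upright in their trays, next to their samples. The cap at wrist-view (204,118) has its sides parallel to the fingers. I need the 12/9 mm correction, then down.

```bash
python3 -m handwheel '[[12,9,0,0,0,0,0],[0,0,30,0,0,0,0],[0,0,30,0,0,0,0],[0,0,25,0,0,0,0],[0,0,12,0,0,0,0],[0,0,6,0,0,0,0],[0,0,0,0,0,0,0],[0,0,0,0,0,0,0.6],[0,0,0,0,0,0,1],[0,0,0,0,0,0,1]]'
python3 -m handwheel '[[0,0,0,0,0,0,1],[0,0,0,0,0,0,1],[0,0,0,0,0,0,1]]'
python3 go.py 662.3 209.9 18 -3.07
python3 -m handwheel '[[0,0,-30,0,0,0,1],[0,0,-40,0,0,0,1],[0,0,-40,0,0,0,1],[0,0,-20,0,0,0,1],[0,0,0,0,0,0.168,1],[0,0,0,0,0,0.168,1],[0,0,0,0,0,0.168,1],[0,0,0,0,0,0.168,1],[0,0,0,0,0,0,1],[0,0,0,0,0,0,1]]'
python3 go.py 662.3 209.9 18 -3.07
```

```text
t: 17.58
ee_pos: [580.4, -108.2, 10.4]
orientation: [2.993, 0.955, 0.001]
ft_force: [-0.8, 0.3, -0.2]
width: 61.2
grasp_force: 0.0
t: 17.95
ee_pos: [580.2, -108.2, 10.1]
orientation: [2.993, 0.955, 0.0]
ft_force: [-0.1, -0.4, 1.0]
width: 43.9
grasp_force: 30.0
t 17.95 pos [ 580.2 -108.2   10.1] yaw 35.4 tilt 0.01 w 43.9 gf 30.0 F [-0.1 -0.4  1. ]
tool shift (at target yaw) [  65.  -322.    -7.9] rz 0.6714
t: 19.2
ee_pos: [580.0, -108.1, 139.9]
orientation: [-3.141, 0.08, 0.0]
ft_force: [0.4, 0.5, -0.7]
width: 44.1
grasp_force: 30.0
t 19.2 pos [ 580.  -108.1  139.9] yaw -2.92 tilt 0.02 w 44.1 gf 30.0 F [ 0.4  0.5 -0.7]
tool shift (at target yaw) [  65.2 -322.   121.9] rz 0.0026
```

```bash
python3 -m handwheel '[[10,-46,0,0,0,0,1],[10,-46,0,0,0,0,1],[9,-46,0,0,0,0,1],[9,-46,0,0,0,0,1],[9,-46,0,0,0,0,1],[9,-46,0,0,0,0,1],[9,-46,30,0,0,0,1],[0,0,30,0,0,0,1],[0,0,0,0,0,0,1],[0,0,0,0,0,0,1]]'
python3 go.py 662.3 209.9 19.1 -3.07
```

```text
t: 20.45
ee_pos: [662.8, 209.5, 80.8]
orientation: [-3.14, 0.084, -0.001]
ft_force: [-0.7, -0.2, -1.4]
width: 43.7
grasp_force: 30.0
t 20.45 pos [662.8 209.5  80.8] yaw -3.08 tilt 0.03 w 43.7 gf 30.0 F [-0.7 -0.2 -1.4]
tool shift (at target yaw) [-0.6 -0.3 61.7] rz -0.0002
```

```bash
python3 -m handwheel '[[0,0,28,0,0,0,1],[0,0,20,0,0,0,1],[0,0,8,0,0,0,1],[0,0,3,0,0,0,1],[0,0,2,0,0,0,1],[0,0,0,0,0,0,1],[0,0,0,0,0,0,1]]'
python3 go.py 662.3 209.9 19.1 -3.07
python3 -m handwheel '[[0,0,0,0,0,0,0.42],[0,0,0,0,0,0,0.38],[0,0,0,0,0,0,0.38],[0,0,-15,0,0,0,0.38],[0,0,-30,0,0,0,0.38],[0,0,-40,0,0,0,0],[0,0,-45,0,0,0,0],[0,0,0,0,0,0,0],[0,0,0,0,0,0,0]]'
python3 go.py 597 -231 21 -3.07
```

```text
t: 21.32
ee_pos: [662.7, 210.0, 19.5]
orientation: [-3.14, 0.085, -0.001]
ft_force: [0.3, -0.1, -0.4]
width: 44.1
grasp_force: 30.0
t 21.32 pos [662.7 210.   19.5] yaw -3.1 tilt 0.04 w 44.1 gf 30.0 F [ 0.3 -0.1 -0.4]
tool shift (at target yaw) [-0.4  0.1  0.4] rz -0.0005
t: 22.45
ee_pos: [662.2, 209.8, 149.5]
orientation: [-3.14, 0.085, -0.001]
ft_force: [-0.1, -0.3, -0.4]
width: 87.2
grasp_force: 0.0
t 22.45 pos [662.2 209.8 149.5] yaw -3.11 tilt 0.02 w 87.2 gf 0.0 F [-0.1 -0.3 -0.4]
tool shift (at target yaw) [-41.5 443.7 128.5] rz -0.0006
```

```bash
python3 -m handwheel '[[-5,49,0,0,0,0,0],[-5,49,0,0,0,0,0],[-5,49,0,0,0,0,0],[-5,49,0,0,0,0,0],[-5,50,0,0,0,0,0],[-5,50,0,0,0,0,0],[-5,50,0,0,0,0,0],[-4,50,0,0,0,0,0],[-3,48,0,0,0,0,0],[0,0,30,0,0,0,0]]'
python3 -m handwheel '[[0,0,0,0,0,0,0],[0,0,0,0,0,0,0]]'
python3 go.py 597 -231 21 -3.07
python3 - <<'E'
from workcell import viewer
import cv2,numpy as np
a=[viewer.get_image(n)["frame"]for n in("wrist","scene")]
cv2.imwrite("pics/w4.png",np.vstack([cv2.resize(a[0],(480,300)),cv2.resize(a[1][110:310,170:490],(480,300))]))
E
```

```text
t: 23.7
ee_pos: [596.7, -235.0, 119.3]
orientation: [3.139, -0.091, 0.004]
ft_force: [-0.7, 0.4, -0.7]
width: 87.9
grasp_force: 0.0
t: 23.95
ee_pos: [596.2, -230.6, 118.7]
orientation: [-3.14, 0.084, 0.002]
ft_force: [1.1, 0.2, 0.0]
width: 87.8
grasp_force: 0.0
t 23.95 pos [ 596.2 -230.6  118.7] yaw -3.07 tilt 0.08 w 87.8 gf 0.0 F [1.1 0.2 0. ]
tool shift (at target yaw) [ 0.8  0.4 97.7] rz -0.0
```

View pics/w4.png

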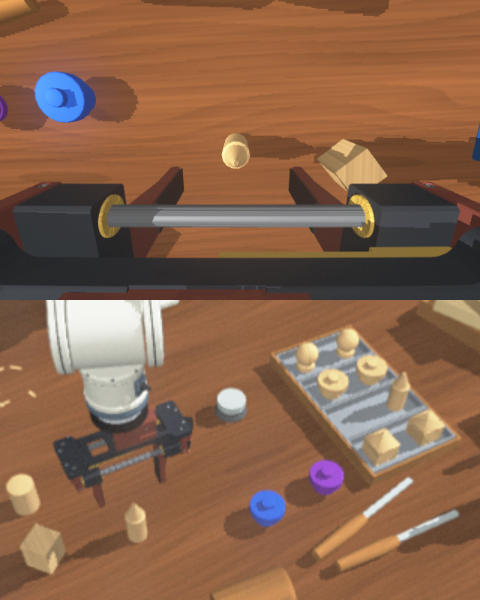

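The cap stands in its tray, and the spire at wrist-view (236,152) is centred between the fingers. Going down to grip it.

```bash
python3 -m handwheel '[[1,0,30,0,0,0,0],[0,0,30,0,0,0,0],[0,0,22,0,0,0,0],[0,0,10,0,0,0,0],[0,0,5,0,0,0,0],[0,0,0,0,0,0,0],[0,0,0,0,0,0,0.6],[0,0,0,0,0,0,1],[0,0,0,0,0,0,1],[0,0,0,0,0,0,1]]'
python3 -m handwheel '[[0,0,0,0,0,0,1],[0,0,0,0,0,0,1],[0,0,0,0,0,0,1]]'
python3 go.py 580.5 214.3 30 -3.07
python3 -m handwheel '[[0,0,-30,0,0,0,1],[0,0,-40,0,0,0,1],[0,0,-40,0,0,0,1],[0,0,-30,0,0,0,1],[0,0,0,0,0,0,1],[0,0,0,0,0,0,1]]'
python3 go.py 580.5 214.3 30 -3.07
```

```text
t: 25.3
ee_pos: [597.5, -231.3, 22.2]
orientation: [3.14, -0.085, 0.0]
ft_force: [-0.8, -0.4, 0.6]
width: 51.2
grasp_force: 0.0
t: 25.68
ee_pos: [597.4, -231.2, 22.0]
orientation: [-3.14, 0.085, 0.0]
ft_force: [-0.4, 0.3, -0.2]
width: 31.5
grasp_force: 30.0
t 25.68 pos [ 597.4 -231.2   22. ] yaw -3.1 tilt 0.0 w 31.5 gf 30.0 F [-0.4  0.3 -0.2]
tool shift (at target yaw) [ -40.8 -444.    -8. ] rz -0.0006
t: 26.42
ee_pos: [596.7, -230.9, 160.8]
orientation: [-3.14, 0.085, 0.002]
ft_force: [-0.0, 0.6, -0.5]
width: 31.5
grasp_force: 30.0
t 26.43 pos [ 596.7 -230.9  160.8] yaw -3.1 tilt 0.09 w 31.5 gf 30.0 F [-0.   0.6 -0.5]
tool shift (at target yaw) [ -40.  -443.7  130.8] rz -0.0006
```

```bash
python3 -m handwheel '[[-5,-49,0,0,0,0,1],[-5,-49,0,0,0,0,1],[-5,-49,0,0,0,0,1],[-5,-49,0,0,0,0,1],[-4,-50,0,0,0,0,1],[-4,-50,0,0,0,0,1],[-4,-50,0,0,0,0,1],[-4,-49,0,0,0,0,1],[-4,-49,0,0,0,0,1],[0,0,30,0,0,0,1]]'
python3 -m handwheel '[[0,0,30,0,0,0,1],[0,0,0,0,0,0,1],[0,0,0,0,0,0,1]]'
python3 go.py 580.5 214.3 31 -3.07
```

```text
t: 27.68
ee_pos: [582.1, 217.9, 131.6]
orientation: [-3.139, 0.079, -0.004]
ft_force: [-0.2, -0.6, -0.1]
width: 31.3
grasp_force: 30.0
t: 28.05
ee_pos: [581.5, 214.1, 101.7]
orientation: [3.14, -0.085, -0.001]
ft_force: [-0.5, -0.3, -0.2]
width: 31.0
grasp_force: 30.0
t 28.05 pos [581.5 214.1 101.7] yaw -3.12 tilt 0.05 w 31.0 gf 30.0 F [-0.5 -0.3 -0.2]
tool shift (at target yaw) [-1.  -0.2 70.7] rz -0.0008
```

```bash
python3 -m handwheel '[[-1,0,30,0,0,0,1],[0,0,25,0,0,0,1],[0,0,10,0,0,0,1],[0,0,4,0,0,0,1],[0,0,1.5,0,0,0,1],[0,0,0,0,0,0,1],[0,0,0,0,0,0,1]]'
python3 go.py 580.5 214.3 31 -3.07
python3 -m handwheel '[[0,0,0,0,0,0,0.5],[0,0,0,0,0,0,0.45],[0,0,0,0,0,0,0.45],[0,0,-15,0,0,0,0.45],[0,0,-30,0,0,0,0.45],[0,0,-40,0,0,0,0.45],[0,0,-45,0,0,0,0],[-30,40,0,0,0,0,0],[-30,40,0,0,0,0,0],[-30,40,0,0,0,0,0]]'
python3 -m handwheel '[[-30,40,0,0,0,0,0],[0,40,0,0,0,0,0],[0,40,0,0,0,0,0],[0,0,0,0,0,0,0],[0,0,0,0,0,0,0]]'
python3 - <<'E'
from workcell import viewer
import cv2,numpy as np
a=[viewer.get_image(n)["frame"]for n in("top","scene")]
cv2.imwrite("pics/f.png",np.vstack([cv2.resize(a[0][110:290,120:500],(600,284)),cv2.resize(a[1][110:310,160:490],(500,303))[:, :].copy() if 0 else cv2.resize(a[1][110:310,160:490],(600,314))]))
E
```

```text
t: 28.92
ee_pos: [581.0, 214.5, 32.1]
orientation: [-3.14, 0.085, -0.002]
ft_force: [-0.2, 0.0, -0.7]
width: 31.2
grasp_force: 30.0
t 28.93 pos [581.  214.5  32.1] yaw -3.1 tilt 0.06 w 31.2 gf 30.0 F [-0.2  0.  -0.7]
tool shift (at target yaw) [-0.5  0.2  1.1] rz -0.0006
t: 30.18
ee_pos: [483.4, 98.5, 162.6]
orientation: [-3.14, 0.084, -0.003]
ft_force: [0.4, -0.9, 0.1]
width: 84.9
grasp_force: 0.0
t: 30.8
ee_pos: [448.0, -18.6, 162.1]
orientation: [-3.14, 0.086, -0.001]
ft_force: [-0.2, 0.2, -0.4]
width: 87.9
grasp_force: 0.0
```

View pics/f.png

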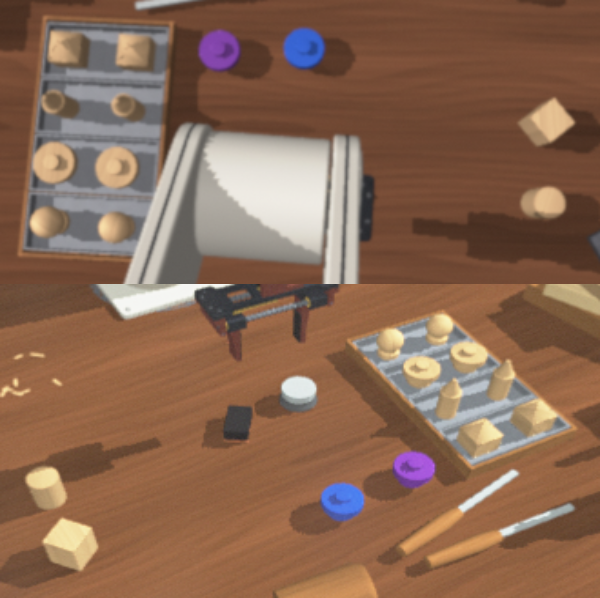

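All four pieces stand upright next to their matching samples. The two blanks look undisturbed, and the gripper is clear of everything. Handing in.

```bash
python3 -c "
from workcell import ctrl
print(ctrl.close_job())"
```

```text
the job is handed in; nothing more can be done
None
```

The job is handed in after about 31 s of robot time: in the last pictures all four finished pieces stand upright in the trays with their matching samples and both blanks are where they started, but no pass or fail verdict came back.

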